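# Brush out the measuring beaker and clip the brush up to dry

### The job

Take the beaker brush out of its steel pot and scrub the inside of the measuring beaker with it: bristles right down to the bottom three times, drawn up to about the rim between them. Leave the beaker standing about where it is, then hang the brush upright in the drying stand by pressing its thin neck into the spring clip until it snaps in, bristles down, and let go. Do not lift or tip the beaker and do not disturb the other things on the worktop.

Things in the scene. Friction and masses are not known exactly. Their poses are not given: they have to be found in the camera images.
- brush_grip (a point): Middle of the grey handle of the beaker brush: the place to grip. The brush stands upright in a steel pot, handle up, leaning up to 5 degrees; 214 mm long, 80 g. Handle round, 20 mm in diameter, 74 mm long. This point lies on the axis, 178 mm above the lower end of the bristles, 42 mm above the collar's top, 32 mm below the handle's end. z runs along the brush, bristles to handle.
- brush_tip (a point): Lower end of the white bristle head of the brush, on its axis. The head is round and stiff, 32 mm in diameter and 72 mm long, its end tapered to 22 mm. z runs along the brush, towards the handle.
- brush_neck (a point): Point on the axis of the brush's thin steel neck (10 mm in diameter, from 73 to 130 mm above the lower end of the bristles): 122 mm above that end, 8 mm below the underside of the collar (26 mm in diameter, 6 mm high) between neck and handle. The neck goes into the clip. z runs along the brush, towards the handle.
- brush_pot: Fixed upright steel pot, open at the top, with a black rubber foot: 45 mm outside and 39 mm inside diameter, 62 mm high, inner floor 5 mm up. The brush starts in it. Origin under its centre; z up.
- beaker: Loose clear plastic measuring beaker, open at the top, standing on the worktop: 45 g, 88 mm high, slightly conical, 65 mm in diameter at the rim and 52 mm at the foot, 58 mm inside at the mouth and about 43 mm inside at the bottom; inner floor 3 mm up, with a raised edge to 6 mm. Origin under the centre of its foot; z up.
- clip (a point): Centre of the spring clip's pocket, half-way up its jaws, 157 mm above the worktop. x points level into the clip, away from its open mouth; z up. The upright neck is pressed in along +x and is held snugly in the pocket. Let go, the brush hangs with its collar on the jaws (brush_neck is then at this point) or friction keeps it up to 20 mm higher.
- clip_stand: Fixed drying stand that carries the clip. Origin on the worktop under the pocket's centre; x into the clip, z up. Grey base plate 115 x 100 x 10 mm centred on the origin, aluminium post 32 to 50 mm behind the pocket's centre, black block from 5 mm behind it; nothing is higher than 165 mm.
- jaw_left (a joint): Sideways opening in m of one of the two equal steel jaws (the other is jaw_right): 0 shut, to 0.006. 16 mm high, 149 to 165 mm up. Spring 400 N/m, 0.4 N preload. The gap between the lips, 6 mm before the pocket's centre, is 5.5 mm; the neck spreads it to 10 mm, with 3 to 8 N of push. The jaws flare to a mouth about 27 mm wide, 27 mm before the pocket's centre.
- cast_white: Bystander: dental cast on a white base, 57x67x40 mm, near the front edge. Origin under its centre.
- wax_jar: Bystander: brown jar with a white cap, 52 mm in diameter, 48 mm high, near the front edge. Origin under its centre.
- spray_bottle: Bystander: white spray bottle with a red cap, 36 mm in diameter, 118 mm high, at the back. Origin under its centre.
- dropper_bottle: Bystander: white dropper bottle with a yellow tip, 24 mm in diameter, 76 mm high, at the back. Origin under its centre.
- tool_cup: Bystander: yellow cup with tools in it, 55x64x107 mm, at the back left. Origin under its centre.
- pin_box: Bystander: open blue box of brass pins, 64x91x24 mm, near the front edge, left of the middle. Origin under its centre.

How it is judged:
By the outcome, as a careful person would: the job done as asked, in the order asked, and still so for the second after the job is handed in, with the robot touching nothing.
It also fails if it takes over 61 s, if anything falls off the work surface, if the arm or the gripper's body presses on something with over 40 N, if the wrist force passes 120 N, or if a joint passes its speed limit or range.

### The arm

A 6-joint arm with a two-finger parallel gripper is mounted at the origin on a cart in front of the work surface, level with it; the furniture and walls round the work are solid. World frame = base frame: x ahead of the robot, y to its left, z up, the work surface at z = 0. Lengths are in mm, angles in rad, forces in N, time in s.
With the tool pointing down it reaches from about 400 to 925 mm from the base axis. Payload 12.5 kg.
Tool frame: the origin (TCP) lies at the very end of the fingers, on their centre line; the grasp point (between the pads) lies 19 mm behind it; z points along the fingers, y is the line along which they close (so a half turn about z gives the same grasp; the last joint's range is limited). The gripper opens to 95 mm and grips with 3 to 60 N. Pads are 20 mm wide; open, the fingers measure 119 mm over their backs; the gripper's body (75 mm by 180 mm) begins 59 mm behind the grasp point.
Start: joints at [-1.387, 0.491, 1.559, -0, 1.092, -0.106], TCP at [178.623, -598.95, 214.661] pointing down, gripper open.
Joint ranges: [-3.1, 3.1], [-0.84, 2.19], [0.05, 2.79], [-1.13, 4.28], [0.06, 2.93], [-2.69, 2.69]. Speed limits (rad/s): [2.22, 2.22, 2.79, 3.14, 3.14, 3.14].

### API

Orientations are given as [roll, pitch, yaw] about the fixed x, y, z axes, in that order (R = Rz(yaw) Ry(pitch) Rx(roll)).
In Python, from cell import * gives the robot as it stands.
- The arm moves only by the tool step_arm, never from a script. Its argument "plan" is a list of rows, each an object of numbers: "x", "y", "z": the shift along the tool's x, y, z in units of 25 mm (1.0 is 25 mm); "rx", "ry", "rz": the turn, a rotation vector about the tool's x, y, z in units of 0.1 rad (1.0 is 0.1 rad). In form: [{"x": .., "y": .., "z": .., "rx": .., "ry": .., "rz": ..}, ...]. A call has exactly 10 rows; each row shifts and turns the commanded pose from where the row before left it, along the tool's axes as they then stand; what a row does not reach is not made up. A row lasts 1/12 s, in which the tool goes at most 41.7 mm and 7.16 degrees, less where a joint would pass 70% of its speed; a pose out of reach is approached as far as the arm can. A call with a number of a shift or a turn outside -1 to 1 is refused whole. A call with a gripper value outside its range is refused whole. "jaw" is the closure, from -1 (fully open) to 1 (shut), so that 0 is half open, set as the call begins (left out, the last holds). The fingers move at their own pace and stop on an object; the grip force is fixed at half the most. Time passes only in rows, so rows that do not move let the fingers close, or fill a call up. It gives the time, the measured TCP pose, the force, the opening and the grip force at its end, in the units of the state.
- state(): the state, without advancing time (a new reading comes with each control period).
- read_camera(name): name is "scene" or "top" or "wrist"; returns a dict with "image" (420x560x3 uint8, red, green, blue), "depth" (420x560 float32, mm along the optical axis (not along the pixel's ray), 0 where there is no reading), "vfov" (degrees; the focal length in pixels is half the picture's height over the tangent of half this angle, whatever the lens; pixels are square), "cx", "cy" (the principal point, pixels), "k1" (the pictures are not rectified: a ray, as slopes to the right and down, at radius r is drawn at 1 + k1 r^2 times it, then the intrinsics apply), "R" (3x3) and "t" (3): a world point X has camera coordinates R X + t. Camera axes: x right, y down, z forward; pixel columns grow to the right and rows downward; lengths in mm; the calibration is good to about 2 mm. A picture is of the moment at which its call begins.
- job_done(): hands the job in; it is judged then, once.
The state is a dict: "t": time; "joints": joint angles; "qvel": joint speeds; "tau": joint torques, N m; "eef_pos": TCP position; "tcp_rot": TCP orientation; "ft_force": force on the tool from outside, world axes, zero at the start; "moment": the same for the moment, N m; "opening": opening from 0.0 (shut) to 1.0 (fully open); "grip_force": force on a finger pad.
Only numpy, scipy, OpenCV 4.12 (cv2) and the standard library are available. Lean on these libraries where they do the work, as an engineer would, in place of code of your own. Each camera call takes 0.05 s, during which the arm holds its last target. There are 200 camera calls.

## Working session

There is one attempt and no reset: what is moved stays moved. The work goes in short steps, Python scripts to look and compute and a tool call to move; the robot and the scene stay as the last step left them, time stands still between calls to the robot, and variables do not carry over. Pictures are saved under pics/ and viewed, at most 12 in all, crops included, and the job is handed in when it is done.

Besides the shell and the picture viewer there is one more tool, called after "Request:" as name(argument=value, ...), one argument or row to a line, values as JSON. step_arm: Moves the arm, as the interface text tells. Shifts and turns lie within -1 to 1; 1 stands for 25 mm of shift or 0.1 rad of turn. Its arguments: {"type":"object","properties":{"plan":{"type":"array","items":{"type":"object","properties":{"x":{"type":"number"},"y":{"type":"number"},"z":{"type":"number"},"rx":{"type":"number"},"ry":{"type":"number"},"rz":{"type":"number"}}}},"jaw":{"type":"number"}},"required":["plan"]}

```bash
mkdir -p pics; cat > h.py <<'E'
from cell import *
import numpy as np, cv2, pickle
def cam(n):
    c=read_camera(n); pickle.dump(c,open(f'{n}.pkl','wb')); return c
def load(n): return pickle.load(open(f'{n}.pkl','rb'))
def f(c): return c['image'].shape[0]/2/np.tan(np.radians(c['vfov'])/2)
def ray(c,u,v):
    F=f(c); d=np.array([(u-c['cx'])/F,(v-c['cy'])/F]); s=d.copy()
    for _ in range(20): s=d/(1+c['k1']*(s@s))
    return np.array([s[0],s[1],1])
def pt(c,u,v,depth=None):
    if depth is None: depth=c['depth'][int(round(v)),int(round(u))]
    return c['R'].T@(ray(c,u,v)*depth-c['t'])
def atz(c,u,v,z):
    o=-c['R'].T@c['t']; d=c['R'].T@ray(c,u,v); return o+d*(z-o[2])/d[2]
def proj(c,X):
    p=c['R']@np.array(X,float)+c['t']; s=p[:2]/p[2]; s=s*(1+c['k1']*(s@s)); return s*f(c)+[c['cx'],c['cy']]
E
python3 - <<'E'
from h import *
for n in ('scene','top'):
    c=cam(n); cv2.imwrite(f'pics/{n}.png',cv2.resize(c['image'][...,::-1],(800,600),interpolation=cv2.INTER_CUBIC))
    print(n,f(c),c['k1'],(-c['R'].T@c['t']).round(),c['R'].round(2).tolist())
print(state())
E
```

```text
scene 393.3188742041505 -0.05052533357867463 [208. 607. 691.] [[-0.88, -0.48, -0.0], [-0.31, 0.57, -0.76], [0.37, -0.66, -0.65]]
top 499.2690903500123 -0.16136796061809358 [ 283.   33. 1373.] [[0.03, -1.0, -0.01], [-0.98, -0.03, -0.19], [0.19, 0.01, -0.98]]
{'t': 0.1, 'joints': array([-1.38663006e+00,  4.91468029e-01,  1.55939280e+00, -7.44161777e-06,
        1.09166925e+00, -1.05573968e-01]), 'qvel': array([-1.84749234e-03, -7.98234387e-04, -1.34213838e-03,  1.90047343e-03,
        2.37911441e-04,  5.74314586e-05]), 'tau': array([ 3.74797324e-03, -6.13621116e+01, -2.58606684e+01,  6.94505498e-02,
        4.69923019e-02, -4.67921041e-05]), 'eef_pos': array([ 178.56164845, -598.73124435,  214.13811359]), 'tcp_rot': array([-3.14065975e+00, -9.22208137e-05,  2.89743628e-01]), 'ft_force': array([0.60258015, 0.19627237, 0.20910703]), 'moment': array([0.01604761, 0.03950514, 0.03920887]), 'grip_force': 0.0, 'opening': 1.0045907415304305}
```

View pics/scene.png

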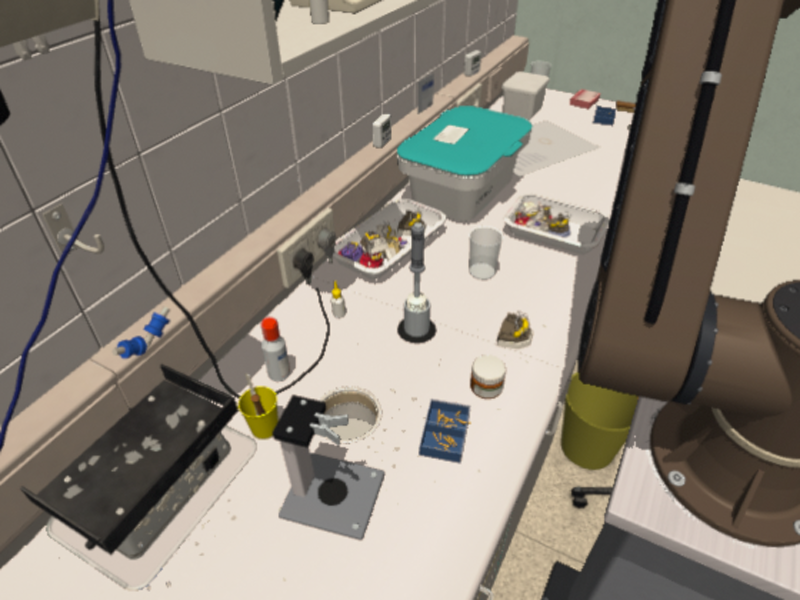

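View pics/top.png

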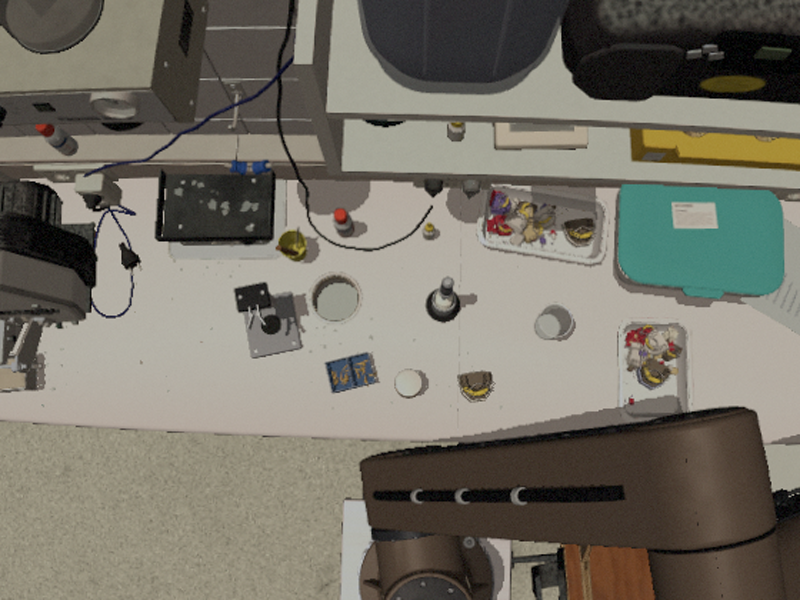

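The scene view shows the brush in its pot (417,300), the beaker (484,255), the clip stand (325,470) and the bystanders. In the top view they are at (443,295), (554,323) and (268,320). Next I enlarge these.

```bash
python3 - <<'E'
from h import *
def mont(specs,name):
    ims=[]
    for n,u,v,w,h,k in specs:
        c=load(n); u0,v0=int(u-w/2),int(v-h/2); print(n,u0,v0,k)
        ims.append(cv2.resize(c['image'][v0:v0+h,u0:u0+w,::-1],(w*k,h*k),interpolation=cv2.INTER_CUBIC))
    cv2.imwrite('pics/'+name,np.hstack(ims))
# native px = view*0.7
mont([('top',188,222,66,100,6),('top',312,208,33,100,6),('top',388,226,33,100,6)],'mt.png')
mont([('scene',230,325,80,110,5),('scene',292,195,36,110,5),('scene',339,178,36,110,5)],'ms.png')
t=load('top');s=load('scene')
print('rough brush base',atz(t,310,211,0),'beaker',atz(t,388,226,88),'clip',atz(t,186,216,160))
E
```

```text
top 155 172 6
top 295 158 6
top 371 176 6
scene 190 270 5
scene 274 140 5
scene 321 123 5
rough brush base [533.48946387 -20.43002481   0.        ] beaker [ 482.90583373 -222.02171837   88.        ] clip [483.56904682 292.94911003 160.        ]
```

View pics/mt.png

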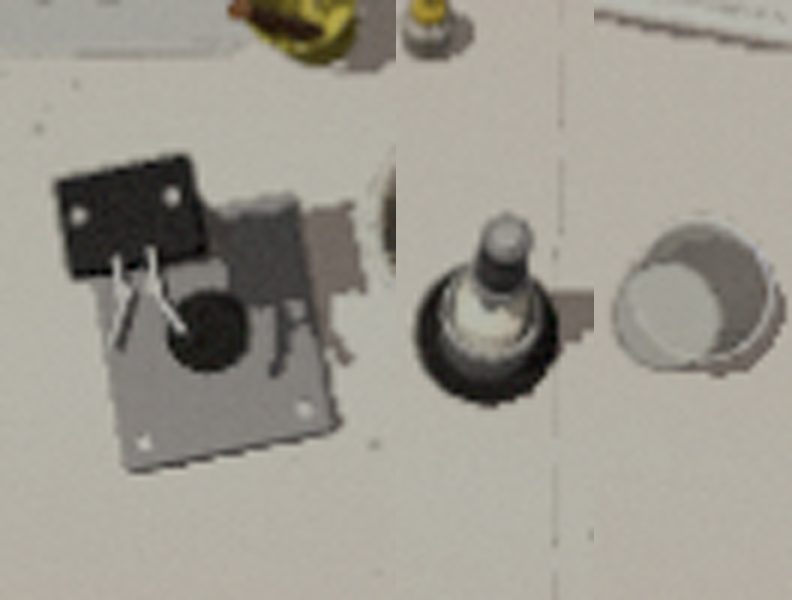

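View pics/ms.png

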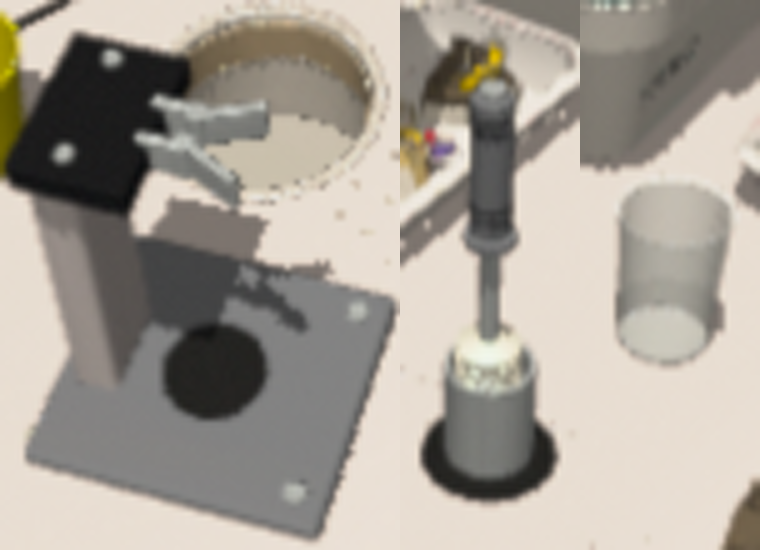

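```bash
python3 - <<'E'
from h import *
t=load('top');s=load('scene')
def T(i,x,y,z):
    o=[(155,172,0),(295,158,396),(371,176,594)][i]; return atz(t,o[0]+(x-o[2]+.5)/6-.5,o[1]+(y+.5)/6-.5,z).round(1)
def S(i,x,y,z):
    o=[(190,270,0),(274,140,400),(321,123,580)][i]; return atz(s,o[0]+(x-o[2]+.5)/5-.5,o[1]+(y+.5)/5-.5,z).round(1)
print('handle top',T(1,504,238,217),S(1,493,92,217))
print('collar', S(1,491,240,140)); 
print('pot foot',T(1,488,333,3),S(1,488,455,3),'pot rim',S(1,490,368,62))
print('beaker rim',T(2,707,292,88),S(2,674,213,88),'foot',T(2,668,316,3),S(2,664,333,3))
print('disc',T(0,208,331,10),S(0,215,371,10))
for p in [(125,470),(340,425),(298,195)]: print('plateT',p,T(0,*p,10))
for p in [(393,300),(318,540),(28,455)]: print('plateS',p,S(0,*p,10))
print('block top T',[T(0,*p,165).tolist() for p in [(55,178),(190,155),(207,250),(72,278)]])
print('block top S',[S(0,*p,165).tolist() for p in [(75,35),(190,62),(125,208),(10,178)]])
print('lip tips T',T(0,118,348,165),T(0,183,333,165),'S',S(0,267,103,165),S(0,237,180,165),'mins T',T(0,122,292,165),T(0,157,287,165),'S mins',S(0,195,118,165),S(0,170,145,165))
# by stereo triang
E
```

```text
handle top [527.2 -17.5 217. ] [525.6 -19.7 217. ]
collar [523.4 -15.7 140. ]
pot foot [527.  -20.2   3. ] [523.5 -16.9   3. ] pot rim [523.  -16.2  62. ]
beaker rim [ 487.6 -225.8   88. ] [ 486.3 -220.    88. ] foot [ 489.4 -224.5    3. ] [ 486.  -225.2    3. ]
disc [478.3 314.   10. ] [476.4 312.5  10. ]
plateT (125, 470) [412.5 348.9  10. ]
plateT (340, 425) [436.5 250.1  10. ]
plateT (298, 195) [543.5 275.6  10. ]
plateS (393, 300) [432.6 254.   10. ]
plateS (318, 540) [407.8 349.8  10. ]
plateS (28, 455) [517.6 373.9  10. ]
block top T [[518.5, 350.7, 165.0], [529.7, 294.3, 165.0], [489.9, 284.6, 165.0], [476.6, 340.5, 165.0]]
block top S [[526.7, 298.6, 165.0], [485.9, 289.3, 165.0], [471.2, 346.6, 165.0], [509.9, 355.1, 165.0]]
lip tips T [448.  319.2 165. ] [455.  292.4 165. ] S [454.1 291.1 165. ] [446.2 321.  165. ] mins T [471.3 319.  165. ] [473.8 304.5 165. ] S mins [471.4 307.5 165. ] [472.5 320.1 165. ]
```

```bash
cat >> h.py <<'E'
from scipy.spatial.transform import Rotation as Ro
def go(target,yaw=None,rows=10,st=None):
    "tool-frame step units to reach TCP target (tool upright, yaw)"
    s=st or state(); R0=Ro.from_euler('xyz',s['tcp_rot']); p=R0.inv().apply(np.array(target)-s['eef_pos'])/25
    Rt=Ro.from_euler('xyz',[np.pi,0,yaw if yaw is not None else s['tcp_rot'][2]])
    r=(R0.inv()*Rt).as_rotvec()/.1
    print('total xyz',p.round(2),'rot',r.round(2),'/row',(p/rows).round(3),(r/rows).round(3))
E
python3 - <<'E'
from h import *
t=load('top')
for n,u,v,z in [('pin',352,372,24),('wax',409,383,48),('cast',476,385,40),('spray',341,222,118),('shelf',345,95,400)]: print(n,atz(t,u*.7,v*.7,z).round())
E
```

```text
pin [389. 150.  24.]
wax [370.  41.  48.]
cast [370. -84.  40.]
spray [655. 173. 118.]
shelf [769. 146. 400.]
```

Request:
step_arm(
  plan=[
    {"z": -0.3,"rz": -1},
    {"z": -0.3,"rz": -1},
    {"z": -0.3,"rz": -1},
    {"z": -0.3,"rz": -1},
    {"z": -0.3,"rz": -1},
    {"z": -0.3,"rz": -1},
    {"z": -0.3,"rz": -1},
    {"z": -0.3,"rz": -1},
    {"z": -0.3,"rz": -1},
    {"z": -0.3,"rz": -1},
  ],
  jaw=-1,
)

```text
schema error: expected keys x, y, z, rx, ry, rz
```

Request:
step_arm(
  plan=[
    {"rz": -1},
    {"rz": -1},
    {"rz": -1},
    {"rz": -1},
    {"rz": -1},
    {"rz": -0.2},
    {},
    {},
    {},
    {},
  ],
)

```text
schema error: expected keys x, y, z, rx, ry, rz
```

```bash
python3 - <<'E'
from h import *
print(state()['tcp_rot'],state()['joints']); go([526,-18,270],1.81,30)
E
```

```text
[-3.14065975e+00 -9.22208137e-05  2.89743628e-01] [-1.38663006e+00  4.91468029e-01  1.55939280e+00 -7.44161777e-06
  1.09166925e+00 -1.05573968e-01]
total xyz [ 19.96 -18.29  -2.22] rot [-1.00e-02 -1.00e-02 -1.52e+01] /row [ 0.665 -0.61  -0.074] [-0.    -0.    -0.507]
```

Request:
step_arm(
  plan=[
    {"x": 0,"y": 0,"z": -0.3,"rx": 0,"ry": 0,"rz": -1},
    {"x": 0,"y": 0,"z": -0.3,"rx": 0,"ry": 0,"rz": -1},
    {"x": 0,"y": 0,"z": -0.3,"rx": 0,"ry": 0,"rz": -1},
    {"x": 0,"y": 0,"z": -0.3,"rx": 0,"ry": 0,"rz": -1},
    {"x": 0,"y": 0,"z": -0.3,"rx": 0,"ry": 0,"rz": -1},
    {"x": 0,"y": 0,"z": -0.3,"rx": 0,"ry": 0,"rz": -1},
    {"x": 0,"y": 0,"z": -0.3,"rx": 0,"ry": 0,"rz": -1},
    {"x": 0,"y": 0,"z": -0.3,"rx": 0,"ry": 0,"rz": -1},
    {"x": 0,"y": 0,"z": -0.3,"rx": 0,"ry": 0,"rz": -1},
    {"x": 0,"y": 0,"z": -0.3,"rx": 0,"ry": 0,"rz": -1},
  ],
  jaw=-1,
)

```text
t: 0.93
eef_pos: [178.6, -598.8, 289.6]
tcp_rot: [-3.141, -0.001, 1.295]
ft_force: [0.3, -1.0, -0.1]
opening: 1.002
grip_force: 0.0
```

Request:
step_arm(
  plan=[
    {"x": 0,"y": 0,"z": 0,"rx": 0,"ry": 0,"rz": -1},
    {"x": 0,"y": 0,"z": 0,"rx": 0,"ry": 0,"rz": -1},
    {"x": 0,"y": 0,"z": 0,"rx": 0,"ry": 0,"rz": -1},
    {"x": 0,"y": 0,"z": 0,"rx": 0,"ry": 0,"rz": -1},
    {"x": 0,"y": 0,"z": 0,"rx": 0,"ry": 0,"rz": -1},
    {"x": 0,"y": 0,"z": 0,"rx": 0,"ry": 0,"rz": -0.2},
    {"x": 0,"y": 0,"z": 0,"rx": 0,"ry": 0,"rz": 0},
    {"x": 0,"y": 0,"z": 0,"rx": 0,"ry": 0,"rz": 0},
    {"x": 0,"y": 0,"z": 0,"rx": 0,"ry": 0,"rz": 0},
    {"x": 0,"y": 0,"z": 0,"rx": 0,"ry": 0,"rz": 0},
  ],
)

```text
t: 1.77
eef_pos: [178.6, -598.9, 289.6]
tcp_rot: [3.142, -0.0, 1.808]
ft_force: [0.2, 0.7, -0.1]
opening: 0.995
grip_force: 0.0
```

```bash
python3 - <<'E'
from h import *
print(state()['tcp_rot'],state()['eef_pos'],state()['joints']); go([526,-18,270],1.81,30)
E
```

```text
[ 3.14159249e+00 -1.57636167e-05  1.80822294e+00] [ 178.61957965 -598.9326249   289.59983379] [-1.38660035e+00  4.29394916e-01  1.45759215e+00 -7.14716074e-07
  1.25462134e+00 -1.62402674e+00]
total xyz [19.32 18.97  0.78] rot [ 0.   -0.   -0.02] /row [0.644 0.632 0.026] [ 0.    -0.    -0.001]
```

Request:
step_arm(
  plan=[
    {"x": 0.64,"y": 0.63,"z": 0,"rx": 0,"ry": 0,"rz": 0},
    {"x": 0.64,"y": 0.63,"z": 0,"rx": 0,"ry": 0,"rz": 0},
    {"x": 0.64,"y": 0.63,"z": 0,"rx": 0,"ry": 0,"rz": 0},
    {"x": 0.64,"y": 0.63,"z": 0,"rx": 0,"ry": 0,"rz": 0},
    {"x": 0.64,"y": 0.63,"z": 0,"rx": 0,"ry": 0,"rz": 0},
    {"x": 0.64,"y": 0.63,"z": 0,"rx": 0,"ry": 0,"rz": 0},
    {"x": 0.64,"y": 0.63,"z": 0,"rx": 0,"ry": 0,"rz": 0},
    {"x": 0.64,"y": 0.63,"z": 0,"rx": 0,"ry": 0,"rz": 0},
    {"x": 0.64,"y": 0.63,"z": 0,"rx": 0,"ry": 0,"rz": 0},
    {"x": 0.64,"y": 0.63,"z": 0,"rx": 0,"ry": 0,"rz": 0},
  ],
)

```text
t: 2.6
eef_pos: [294.2, -405.2, 289.8]
tcp_rot: [3.142, 0.0, 1.809]
ft_force: [0.2, 0.3, -0.9]
opening: 0.999
grip_force: 0.0
```

Request:
step_arm(
  plan=[
    {"x": 0.64,"y": 0.63,"z": 0,"rx": 0,"ry": 0,"rz": 0},
    {"x": 0.64,"y": 0.63,"z": 0,"rx": 0,"ry": 0,"rz": 0},
    {"x": 0.64,"y": 0.63,"z": 0,"rx": 0,"ry": 0,"rz": 0},
    {"x": 0.64,"y": 0.63,"z": 0,"rx": 0,"ry": 0,"rz": 0},
    {"x": 0.64,"y": 0.63,"z": 0,"rx": 0,"ry": 0,"rz": 0},
    {"x": 0.64,"y": 0.63,"z": 0,"rx": 0,"ry": 0,"rz": 0},
    {"x": 0.64,"y": 0.63,"z": 0,"rx": 0,"ry": 0,"rz": 0},
    {"x": 0.64,"y": 0.63,"z": 0,"rx": 0,"ry": 0,"rz": 0},
    {"x": 0.64,"y": 0.63,"z": 0,"rx": 0,"ry": 0,"rz": 0},
    {"x": 0.64,"y": 0.63,"z": 0,"rx": 0,"ry": 0,"rz": 0},
  ],
)

```text
t: 3.43
eef_pos: [409.3, -212.4, 289.8]
tcp_rot: [3.141, 0.0, 1.809]
ft_force: [0.6, 0.2, -0.3]
opening: 0.998
grip_force: 0.0
```

Request:
step_arm(
  plan=[
    {"x": 0.64,"y": 0.63,"z": 0,"rx": 0,"ry": 0,"rz": 0},
    {"x": 0.64,"y": 0.63,"z": 0,"rx": 0,"ry": 0,"rz": 0},
    {"x": 0.64,"y": 0.63,"z": 0,"rx": 0,"ry": 0,"rz": 0},
    {"x": 0.64,"y": 0.63,"z": 0,"rx": 0,"ry": 0,"rz": 0},
    {"x": 0.64,"y": 0.63,"z": 0,"rx": 0,"ry": 0,"rz": 0},
    {"x": 0.64,"y": 0.63,"z": 0,"rx": 0,"ry": 0,"rz": 0},
    {"x": 0.64,"y": 0.63,"z": 0,"rx": 0,"ry": 0,"rz": 0},
    {"x": 0.64,"y": 0.63,"z": 0,"rx": 0,"ry": 0,"rz": 0},
    {"x": 0.64,"y": 0.63,"z": 0,"rx": 0,"ry": 0,"rz": 0},
    {"x": 0,"y": 0,"z": 0,"rx": 0,"ry": 0,"rz": 0},
  ],
)

```text
t: 4.27
eef_pos: [513.8, -37.6, 289.6]
tcp_rot: [3.141, -0.0, 1.811]
ft_force: [0.4, 0.1, 0.1]
opening: 0.997
grip_force: 0.0
```

```bash
python3 - <<'E'
from h import *
s=state(); print(s['tcp_rot'],s['eef_pos'])
c=cam('wrist'); print((-c['R'].T@c['t']).round(),f(c),c['R'].round(2).tolist())
for X in ([526,-18,219],[526,-18,140],[525,-18,0]): print(proj(c,X))
w=c['image'][...,::-1]; d=load('scene')
cv2.imwrite('pics/w1.png',cv2.resize(w,(800,600)))
E
```

```text
[ 3.14096319e+00 -3.24731744e-04  1.81077123e+00] [513.80293    -37.6280105  289.55864456]
[498.  30. 459.] 309.22194516689115 [[0.97, 0.24, 0.0], [0.23, -0.94, 0.25], [0.06, -0.24, -0.97]]
[297.32923871 201.26209367]
[292.58890276 184.77551948]
[287.42367819 168.91956107]
```

View pics/w1.png

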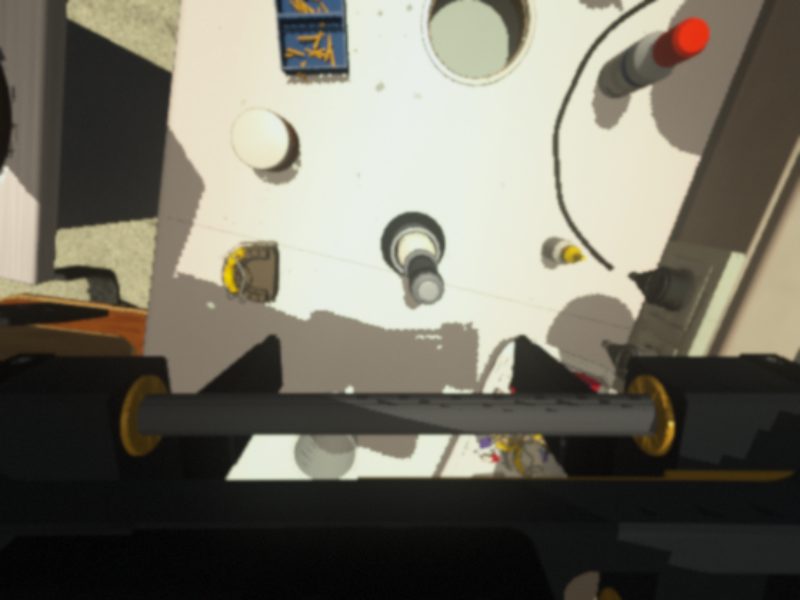

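Handle top at (428,288), about 2 mm to the right of where I predicted it, and pot centred near (413,245): the brush is nearly upright. I move over it, go down and grip.

```bash
python3 - <<'E'
from h import *
go([527,-18,290],1.81,1)
E
```

```text
total xyz [ 0.67  0.74 -0.02] rot [-0.   -0.    0.01] /row [ 0.675  0.743 -0.023] [-0.001 -0.     0.013]
```

Request:
step_arm(
  plan=[
    {"x": 0.33,"y": 0.37,"z": 0,"rx": 0,"ry": 0,"rz": 0},
    {"x": 0.34,"y": 0.37,"z": 0,"rx": 0,"ry": 0,"rz": 0},
    {"x": 0,"y": 0,"z": 0.7,"rx": 0,"ry": 0,"rz": 0},
    {"x": 0,"y": 0,"z": 0.7,"rx": 0,"ry": 0,"rz": 0},
    {"x": 0,"y": 0,"z": 0.7,"rx": 0,"ry": 0,"rz": 0},
    {"x": 0,"y": 0,"z": 0.7,"rx": 0,"ry": 0,"rz": 0},
    {"x": 0,"y": 0,"z": 0.7,"rx": 0,"ry": 0,"rz": 0},
    {"x": 0,"y": 0,"z": 0.7,"rx": 0,"ry": 0,"rz": 0},
    {"x": 0,"y": 0,"z": 0.7,"rx": 0,"ry": 0,"rz": 0},
    {"x": 0,"y": 0,"z": 0.1,"rx": 0,"ry": 0,"rz": 0},
  ],
)

```text
t: 5.15
eef_pos: [525.8, -19.2, 162.3]
tcp_rot: [-3.138, -0.001, 1.809]
ft_force: [-1.0, -0.5, 0.3]
opening: 1.002
grip_force: 0.0
```

Request:
step_arm(
  plan=[
    {"x": 0,"y": 0,"z": 0,"rx": 0,"ry": 0,"rz": 0},
    {"x": 0,"y": 0,"z": 0,"rx": 0,"ry": 0,"rz": 0},
    {"x": 0,"y": 0,"z": 0,"rx": 0,"ry": 0,"rz": 0},
    {"x": 0,"y": 0,"z": 0,"rx": 0,"ry": 0,"rz": 0},
    {"x": 0,"y": 0,"z": 0,"rx": 0,"ry": 0,"rz": 0},
    {"x": 0,"y": 0,"z": 0,"rx": 0,"ry": 0,"rz": 0},
    {"x": 0,"y": 0,"z": 0,"rx": 0,"ry": 0,"rz": 0},
    {"x": 0,"y": 0,"z": 0,"rx": 0,"ry": 0,"rz": 0},
    {"x": 0,"y": 0,"z": 0,"rx": 0,"ry": 0,"rz": 0},
    {"x": 0,"y": 0,"z": 0,"rx": 0,"ry": 0,"rz": 0},
  ],
  jaw=1,
)

```text
t: 5.98
eef_pos: [526.6, -19.4, 164.6]
tcp_rot: [3.142, 0.0, 1.81]
ft_force: [-0.1, -0.6, 1.3]
opening: 0.356
grip_force: 0.0
```

Request:
step_arm(
  plan=[
    {"x": 0,"y": 0,"z": 0,"rx": 0,"ry": 0,"rz": 0},
    {"x": 0,"y": 0,"z": 0,"rx": 0,"ry": 0,"rz": 0},
    {"x": 0,"y": 0,"z": 0,"rx": 0,"ry": 0,"rz": 0},
    {"x": 0,"y": 0,"z": 0,"rx": 0,"ry": 0,"rz": 0},
    {"x": 0,"y": 0,"z": 0,"rx": 0,"ry": 0,"rz": 0},
    {"x": 0,"y": 0,"z": 0,"rx": 0,"ry": 0,"rz": 0},
    {"x": 0,"y": 0,"z": 0,"rx": 0,"ry": 0,"rz": 0},
    {"x": 0,"y": 0,"z": 0,"rx": 0,"ry": 0,"rz": 0},
    {"x": 0,"y": 0,"z": 0,"rx": 0,"ry": 0,"rz": 0},
    {"x": 0,"y": 0,"z": 0,"rx": 0,"ry": 0,"rz": 0},
  ],
)

```text
t: 6.82
eef_pos: [526.5, -19.3, 164.6]
tcp_rot: [-3.141, 0.0, 1.81]
ft_force: [0.6, 0.0, -0.3]
opening: 0.202
grip_force: 30.0
```

Request:
step_arm(
  plan=[
    {"x": 0,"y": 0,"z": -0.2,"rx": 0,"ry": 0,"rz": 0},
    {"x": 0,"y": 0,"z": -0.4,"rx": 0,"ry": 0,"rz": 0},
    {"x": 0,"y": 0,"z": -0.5,"rx": 0,"ry": 0,"rz": 0},
    {"x": 0,"y": 0,"z": -0.6,"rx": 0,"ry": 0,"rz": 0},
    {"x": 0,"y": 0,"z": -0.6,"rx": 0,"ry": 0,"rz": 0},
    {"x": 0,"y": 0,"z": -0.6,"rx": 0,"ry": 0,"rz": 0},
    {"x": 0,"y": 0,"z": -0.6,"rx": 0,"ry": 0,"rz": 0},
    {"x": 0,"y": 0,"z": -0.6,"rx": 0,"ry": 0,"rz": 0},
    {"x": 0,"y": 0,"z": -0.6,"rx": 0,"ry": 0,"rz": 0},
    {"x": 0,"y": 0,"z": -0.3,"rx": 0,"ry": 0,"rz": 0},
  ],
)

```text
t: 7.65
eef_pos: [526.9, -19.4, 292.3]
tcp_rot: [3.139, 0.001, 1.81]
ft_force: [0.7, 0.7, -1.3]
opening: 0.205
grip_force: 30.0
```

```bash
python3 - <<'E'
from h import *
s=state(); print(s['tcp_rot'],s['eef_pos'],s['ft_force'],s['opening'],s['grip_force'])
p=s['eef_pos']; ims=[]
for n in ('scene','top'):
    c=cam(n); u,v=proj(c,p+[0,0,-65]); print(n,u,v)
    u0,v0=int(u)-33,int(v)-50; print(u0,v0)
    ims.append(cv2.resize(c['image'][v0:v0+100,u0:u0+66,::-1],(396,600),interpolation=cv2.INTER_CUBIC))
    print([((proj(c,p+[0,0,19-178+h])-[u0,v0]+.5)*6-.5).round().tolist() for h in (0,72,130,178)])
cv2.imwrite('pics/b1.png',np.hstack(ims))
go([487,-223,s['eef_pos'][2]],1.81,15)
E
```

```text
[3.13888822e+00 1.20134011e-03 1.80980955e+00] [526.88620121 -19.36634824 292.2727197 ] [ 0.68032051  0.68898699 -1.34948525] 0.2047904032491447 29.998019635677338
scene 291.67564519466055 153.88758743384085
258 103
[[201.0, 516.0], [204.0, 359.0], [206.0, 220.0], [208.0, 95.0]]
top 313.58526322870824 196.4892682659293
280 146
[[193.0, 352.0], [201.0, 317.0], [209.0, 286.0], [215.0, 258.0]]
total xyz [-7.54 -3.48 -0.04] rot [ 0.03  0.01 -0.  ] /row [-0.502 -0.232 -0.003] [ 0.002  0.001 -0.   ]
```

View pics/b1.png

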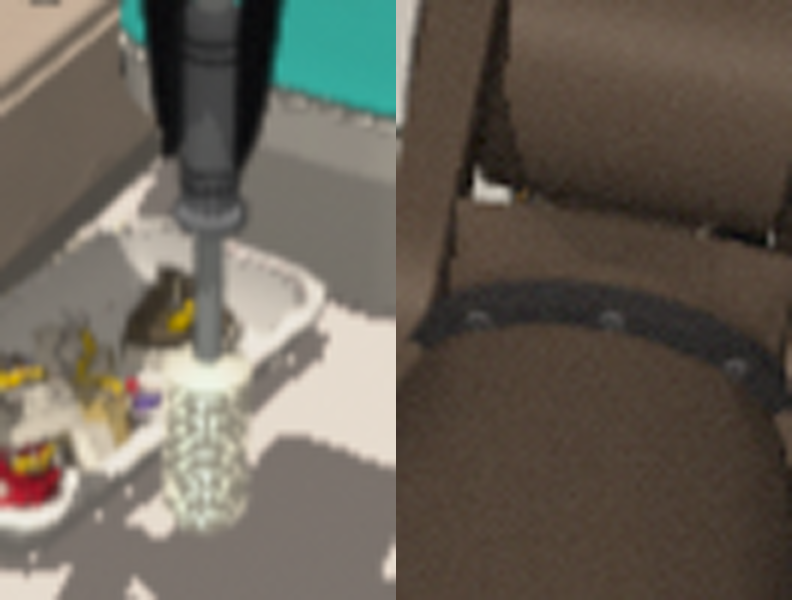

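The brush hangs straight: collar at (210,212) and bristle end at (205,522), as predicted. Next it goes over the beaker.

Request:
step_arm(
  plan=[
    {"x": -0.3,"y": -0.14,"z": 0,"rx": 0,"ry": 0,"rz": 0},
    {"x": -0.5,"y": -0.23,"z": 0,"rx": 0,"ry": 0,"rz": 0},
    {"x": -0.6,"y": -0.28,"z": 0,"rx": 0,"ry": 0,"rz": 0},
    {"x": -0.6,"y": -0.28,"z": 0,"rx": 0,"ry": 0,"rz": 0},
    {"x": -0.6,"y": -0.28,"z": 0,"rx": 0,"ry": 0,"rz": 0},
    {"x": -0.6,"y": -0.28,"z": 0,"rx": 0,"ry": 0,"rz": 0},
    {"x": -0.6,"y": -0.28,"z": 0,"rx": 0,"ry": 0,"rz": 0},
    {"x": -0.6,"y": -0.28,"z": 0,"rx": 0,"ry": 0,"rz": 0},
    {"x": -0.6,"y": -0.28,"z": 0,"rx": 0,"ry": 0,"rz": 0},
    {"x": -0.6,"y": -0.28,"z": 0,"rx": 0,"ry": 0,"rz": 0},
  ],
)

```text
t: 8.58
eef_pos: [495.5, -172.0, 288.6]
tcp_rot: [-3.14, -0.001, 1.81]
ft_force: [-0.0, -0.2, 0.1]
opening: 0.209
grip_force: 30.0
```

Request:
step_arm(
  plan=[
    {"x": -0.6,"y": -0.28,"z": 0,"rx": 0,"ry": 0,"rz": 0},
    {"x": -0.6,"y": -0.28,"z": 0,"rx": 0,"ry": 0,"rz": 0},
    {"x": -0.5,"y": -0.22,"z": 0,"rx": 0,"ry": 0,"rz": 0},
    {"x": -0.27,"y": -0.1,"z": 0,"rx": 0,"ry": 0,"rz": 0},
    {"x": 0,"y": 0,"z": 0,"rx": 0,"ry": 0,"rz": 0},
    {"x": 0,"y": 0,"z": 0,"rx": 0,"ry": 0,"rz": 0},
    {"x": 0,"y": 0,"z": 0,"rx": 0,"ry": 0,"rz": 0},
    {"x": 0,"y": 0,"z": 0,"rx": 0,"ry": 0,"rz": 0},
    {"x": 0,"y": 0,"z": 0,"rx": 0,"ry": 0,"rz": 0},
    {"x": 0,"y": 0,"z": 0,"rx": 0,"ry": 0,"rz": 0},
  ],
)

```text
t: 9.42
eef_pos: [486.7, -223.4, 289.7]
tcp_rot: [3.142, 0.0, 1.811]
ft_force: [-0.2, 0.3, -0.8]
opening: 0.206
grip_force: 30.0
```

```bash
python3 - <<'E'
from h import *
s=state(); print(s['tcp_rot'],s['eef_pos'],s['ft_force'])
p=s['eef_pos']; ims=[]
for n,(cu,cv_) in (('scene',(338,165)),('wrist',(225,330))):
    c=cam(n); u0,v0=int(cu)-33,int(cv_)-50; print(u0,v0)
    q=c['image'][v0:v0+100,u0:u0+66,::-1]
    ims.append(cv2.resize(q,(396,600),interpolation=cv2.INTER_CUBIC))
    print([((proj(c,p+[0,0,19-178+h])-[u0,v0]+.5)*6-.5).round().tolist() for h in (0,72,130)], [((proj(c,[487,-224,h])-[u0,v0]+.5)*6-.5).round().tolist() for h in (0,88)])
cv2.imwrite('pics/b2.png',np.hstack(ims))
go([487,-224,p[2]],1.81,1)
E
```

```text
[3.14152095e+00 1.55816938e-04 1.81056342e+00] [ 486.70451057 -223.38725863  289.71298393] [-0.19001895  0.28298435 -0.81998045]
305 115
[[220.0, 218.0], [236.0, 71.0], [250.0, -58.0]] [[193.0, 453.0], [211.0, 299.0]]
192 280
[[512.0, -490.0], [511.0, -386.0], [510.0, -251.0]] [[514.0, -596.0], [513.0, -530.0]]
total xyz [-0.02  0.01 -0.  ] rot [0. 0. 0.] /row [-0.02   0.009 -0.001] [0.001 0.002 0.003]
```

View pics/b2.png

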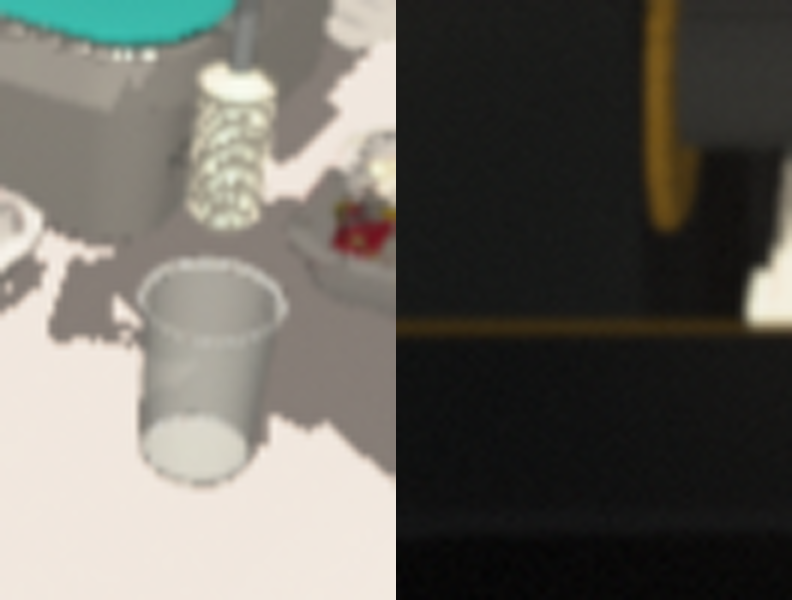

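Beaker rim centre (212,300) and foot centre (193,450) in the left crop match the prediction within 3 crop pixels, and the brush is above the mouth. I start the first stroke.

Request:
step_arm(
  plan=[
    {"x": 0,"y": 0,"z": 0.4,"rx": 0,"ry": 0,"rz": 0},
    {"x": 0,"y": 0,"z": 0.6,"rx": 0,"ry": 0,"rz": 0},
    {"x": 0,"y": 0,"z": 0.7,"rx": 0,"ry": 0,"rz": 0},
    {"x": 0,"y": 0,"z": 0.7,"rx": 0,"ry": 0,"rz": 0},
    {"x": 0,"y": 0,"z": 0.7,"rx": 0,"ry": 0,"rz": 0},
    {"x": 0,"y": 0,"z": 0.7,"rx": 0,"ry": 0,"rz": 0},
    {"x": 0,"y": 0,"z": 0.6,"rx": 0,"ry": 0,"rz": 0},
    {"x": 0,"y": 0,"z": 0.4,"rx": 0,"ry": 0,"rz": 0},
    {"x": 0,"y": 0,"z": 0.15,"rx": 0,"ry": 0,"rz": 0},
    {"x": 0,"y": 0,"z": 0,"rx": 0,"ry": 0,"rz": 0},
  ],
)

```text
t: 10.35
eef_pos: [486.3, -223.7, 165.0]
tcp_rot: [-3.141, -0.001, 1.81]
ft_force: [-0.5, 1.1, -0.9]
opening: 0.204
grip_force: 30.0
```

Request:
step_arm(
  plan=[
    {"x": 0,"y": 0,"z": 0,"rx": 0,"ry": 0,"rz": 0},
    {"x": 0,"y": 0,"z": 0,"rx": 0,"ry": 0,"rz": 0},
    {"x": 0,"y": 0,"z": 0.03,"rx": 0,"ry": 0,"rz": 0},
    {"x": 0,"y": 0,"z": 0,"rx": 0,"ry": 0,"rz": 0},
    {"x": 0,"y": 0,"z": 0.03,"rx": 0,"ry": 0,"rz": 0},
    {"x": 0,"y": 0,"z": 0,"rx": 0,"ry": 0,"rz": 0},
    {"x": 0,"y": 0,"z": 0,"rx": 0,"ry": 0,"rz": 0},
    {"x": 0,"y": 0,"z": 0,"rx": 0,"ry": 0,"rz": 0},
    {"x": 0,"y": 0,"z": 0,"rx": 0,"ry": 0,"rz": 0},
    {"x": 0,"y": 0,"z": 0,"rx": 0,"ry": 0,"rz": 0},
  ],
)

```text
t: 11.18
eef_pos: [486.6, -223.9, 164.4]
tcp_rot: [-3.142, 0.0, 1.81]
ft_force: [0.4, 0.0, -0.2]
opening: 0.206
grip_force: 30.0
```

Request:
step_arm(
  plan=[
    {"x": 0,"y": 0,"z": 0.03,"rx": 0,"ry": 0,"rz": 0},
    {"x": 0,"y": 0,"z": 0,"rx": 0,"ry": 0,"rz": 0},
    {"x": 0,"y": 0,"z": 0.03,"rx": 0,"ry": 0,"rz": 0},
    {"x": 0,"y": 0,"z": 0,"rx": 0,"ry": 0,"rz": 0},
    {"x": 0,"y": 0,"z": 0,"rx": 0,"ry": 0,"rz": 0},
    {"x": 0,"y": 0,"z": 0,"rx": 0,"ry": 0,"rz": 0},
    {"x": 0,"y": 0,"z": 0,"rx": 0,"ry": 0,"rz": 0},
    {"x": 0,"y": 0,"z": 0,"rx": 0,"ry": 0,"rz": 0},
    {"x": 0,"y": 0,"z": 0,"rx": 0,"ry": 0,"rz": 0},
    {"x": 0,"y": 0,"z": 0,"rx": 0,"ry": 0,"rz": 0},
  ],
)

```text
t: 12.02
eef_pos: [486.6, -223.9, 162.9]
tcp_rot: [3.142, 0.0, 1.81]
ft_force: [0.1, 0.4, -0.3]
opening: 0.208
grip_force: 30.0
```

```bash
python3 - <<'E'
from h import *
s=state(); print(s['eef_pos'],s['ft_force'])
E
```

```text
[ 486.59104355 -223.90038488  162.88766507] [ 0.07527493  0.40725809 -0.3162212 ]
```

Request:
step_arm(
  plan=[
    {"x": 0,"y": 0,"z": 0.02,"rx": 0,"ry": 0,"rz": 0},
    {"x": 0,"y": 0,"z": 0,"rx": 0,"ry": 0,"rz": 0},
    {"x": 0,"y": 0,"z": 0.02,"rx": 0,"ry": 0,"rz": 0},
    {"x": 0,"y": 0,"z": 0,"rx": 0,"ry": 0,"rz": 0},
    {"x": 0,"y": 0,"z": 0.02,"rx": 0,"ry": 0,"rz": 0},
    {"x": 0,"y": 0,"z": 0,"rx": 0,"ry": 0,"rz": 0},
    {"x": 0,"y": 0,"z": 0,"rx": 0,"ry": 0,"rz": 0},
    {"x": 0,"y": 0,"z": 0,"rx": 0,"ry": 0,"rz": 0},
    {"x": 0,"y": 0,"z": 0,"rx": 0,"ry": 0,"rz": 0},
    {"x": 0,"y": 0,"z": 0,"rx": 0,"ry": 0,"rz": 0},
  ],
)

```text
t: 12.85
eef_pos: [486.8, -224.0, 161.9]
tcp_rot: [3.141, 0.001, 1.81]
ft_force: [-1.1, 1.2, 5.6]
opening: 0.207
grip_force: 30.0
```

Contact with the floor at 5.6 N. I draw the brush up to the rim and repeat.

Request:
step_arm(
  plan=[
    {"x": 0,"y": 0,"z": -0.3,"rx": 0,"ry": 0,"rz": 0},
    {"x": 0,"y": 0,"z": -0.5,"rx": 0,"ry": 0,"rz": 0},
    {"x": 0,"y": 0,"z": -0.6,"rx": 0,"ry": 0,"rz": 0},
    {"x": 0,"y": 0,"z": -0.6,"rx": 0,"ry": 0,"rz": 0},
    {"x": 0,"y": 0,"z": -0.6,"rx": 0,"ry": 0,"rz": 0},
    {"x": 0,"y": 0,"z": -0.5,"rx": 0,"ry": 0,"rz": 0},
    {"x": 0,"y": 0,"z": -0.26,"rx": 0,"ry": 0,"rz": 0},
    {"x": 0,"y": 0,"z": 0,"rx": 0,"ry": 0,"rz": 0},
    {"x": 0,"y": 0,"z": 0,"rx": 0,"ry": 0,"rz": 0},
    {"x": 0,"y": 0,"z": 0,"rx": 0,"ry": 0,"rz": 0},
  ],
)

```text
t: 13.68
eef_pos: [486.3, -223.7, 244.7]
tcp_rot: [-3.141, -0.001, 1.81]
ft_force: [-1.1, 0.5, -0.7]
opening: 0.207
grip_force: 30.0
```

```bash
python3 - <<'E'
from h import *
s=state(); p=s['eef_pos']; print(p,s['ft_force'])
c=cam('scene'); u0,v0=305,115
q=cv2.resize(c['image'][v0:v0+100,u0:u0+66,::-1],(396,600),interpolation=cv2.INTER_CUBIC)
cv2.imwrite('pics/b3.png',q)
go([486.8,-224,161.7],1.81,1)
E
```

```text
[ 486.31242288 -223.70684885  244.66040353] [-1.0502418   0.51197793 -0.73115601]
total xyz [-0.02  0.02  3.32] rot [-0.01 -0.01 -0.  ] /row [-0.018  0.019  3.315] [-0.01  -0.009 -0.002]
```

View pics/b3.png

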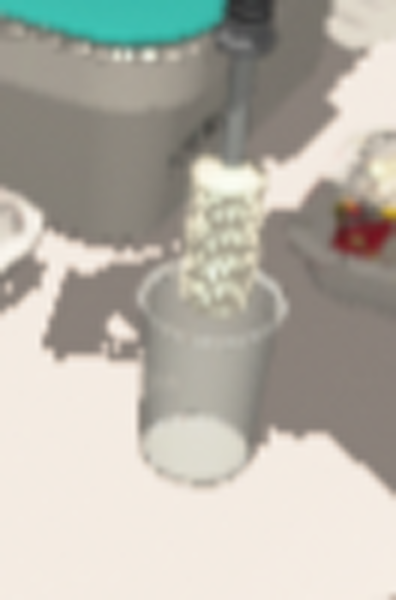

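The beaker has not moved: rim centre still (212,300). The bristle end is at rim level at (213,308), central. I make strokes two and three.

Request:
step_arm(
  plan=[
    {"x": 0,"y": 0,"z": 0.3,"rx": 0,"ry": 0,"rz": 0},
    {"x": 0,"y": 0,"z": 0.5,"rx": 0,"ry": 0,"rz": 0},
    {"x": 0,"y": 0,"z": 0.6,"rx": 0,"ry": 0,"rz": 0},
    {"x": 0,"y": 0,"z": 0.6,"rx": 0,"ry": 0,"rz": 0},
    {"x": 0,"y": 0,"z": 0.6,"rx": 0,"ry": 0,"rz": 0},
    {"x": 0,"y": 0,"z": 0.4,"rx": 0,"ry": 0,"rz": 0},
    {"x": 0,"y": 0,"z": 0.2,"rx": 0,"ry": 0,"rz": 0},
    {"x": 0,"y": 0,"z": 0.1,"rx": 0,"ry": 0,"rz": 0},
    {"x": 0,"y": 0,"z": 0.05,"rx": 0,"ry": 0,"rz": 0},
    {"x": 0,"y": 0,"z": 0,"rx": 0,"ry": 0,"rz": 0},
  ],
)

```text
t: 14.57
eef_pos: [486.8, -224.0, 162.1]
tcp_rot: [3.141, 0.001, 1.81]
ft_force: [-0.3, -0.5, -1.7]
opening: 0.206
grip_force: 30.0
```

Request:
step_arm(
  plan=[
    {"x": 0,"y": 0,"z": 0,"rx": 0,"ry": 0,"rz": 0},
    {"x": 0,"y": 0,"z": 0,"rx": 0,"ry": 0,"rz": 0},
    {"x": 0,"y": 0,"z": 0,"rx": 0,"ry": 0,"rz": 0},
    {"x": 0,"y": 0,"z": 0,"rx": 0,"ry": 0,"rz": 0},
    {"x": 0,"y": 0,"z": 0,"rx": 0,"ry": 0,"rz": 0},
    {"x": 0,"y": 0,"z": 0,"rx": 0,"ry": 0,"rz": 0},
    {"x": 0,"y": 0,"z": 0,"rx": 0,"ry": 0,"rz": 0},
    {"x": 0,"y": 0,"z": 0,"rx": 0,"ry": 0,"rz": 0},
    {"x": 0,"y": 0,"z": 0,"rx": 0,"ry": 0,"rz": 0},
    {"x": 0,"y": 0,"z": 0,"rx": 0,"ry": 0,"rz": 0},
  ],
)

```text
t: 15.4
eef_pos: [486.8, -224.0, 161.9]
tcp_rot: [3.141, 0.001, 1.81]
ft_force: [-0.7, -0.1, 4.8]
opening: 0.209
grip_force: 30.0
```

Request:
step_arm(
  plan=[
    {"x": 0,"y": 0,"z": -0.3,"rx": 0,"ry": 0,"rz": 0},
    {"x": 0,"y": 0,"z": -0.5,"rx": 0,"ry": 0,"rz": 0},
    {"x": 0,"y": 0,"z": -0.6,"rx": 0,"ry": 0,"rz": 0},
    {"x": 0,"y": 0,"z": -0.6,"rx": 0,"ry": 0,"rz": 0},
    {"x": 0,"y": 0,"z": -0.6,"rx": 0,"ry": 0,"rz": 0},
    {"x": 0,"y": 0,"z": -0.5,"rx": 0,"ry": 0,"rz": 0},
    {"x": 0,"y": 0,"z": -0.26,"rx": 0,"ry": 0,"rz": 0},
    {"x": 0,"y": 0,"z": 0,"rx": 0,"ry": 0,"rz": 0},
    {"x": 0,"y": 0,"z": 0,"rx": 0,"ry": 0,"rz": 0},
    {"x": 0,"y": 0,"z": 0,"rx": 0,"ry": 0,"rz": 0},
  ],
)

```text
t: 16.23
eef_pos: [486.3, -223.7, 244.8]
tcp_rot: [-3.141, -0.001, 1.81]
ft_force: [0.0, 0.1, -1.2]
opening: 0.206
grip_force: 30.0
```

Request:
step_arm(
  plan=[
    {"x": 0,"y": 0,"z": 0.3,"rx": 0,"ry": 0,"rz": 0},
    {"x": 0,"y": 0,"z": 0.5,"rx": 0,"ry": 0,"rz": 0},
    {"x": 0,"y": 0,"z": 0.6,"rx": 0,"ry": 0,"rz": 0},
    {"x": 0,"y": 0,"z": 0.6,"rx": 0,"ry": 0,"rz": 0},
    {"x": 0,"y": 0,"z": 0.6,"rx": 0,"ry": 0,"rz": 0},
    {"x": 0,"y": 0,"z": 0.4,"rx": 0,"ry": 0,"rz": 0},
    {"x": 0,"y": 0,"z": 0.2,"rx": 0,"ry": 0,"rz": 0},
    {"x": 0,"y": 0,"z": 0.1,"rx": 0,"ry": 0,"rz": 0},
    {"x": 0,"y": 0,"z": 0.06,"rx": 0,"ry": 0,"rz": 0},
    {"x": 0,"y": 0,"z": 0,"rx": 0,"ry": 0,"rz": 0},
  ],
)

```text
t: 17.07
eef_pos: [486.8, -224.0, 162.1]
tcp_rot: [3.141, 0.001, 1.81]
ft_force: [-0.2, -0.5, -0.7]
opening: 0.206
grip_force: 30.0
```

Request:
step_arm(
  plan=[
    {"x": 0,"y": 0,"z": 0,"rx": 0,"ry": 0,"rz": 0},
    {"x": 0,"y": 0,"z": 0,"rx": 0,"ry": 0,"rz": 0},
    {"x": 0,"y": 0,"z": 0,"rx": 0,"ry": 0,"rz": 0},
    {"x": 0,"y": 0,"z": 0,"rx": 0,"ry": 0,"rz": 0},
    {"x": 0,"y": 0,"z": 0,"rx": 0,"ry": 0,"rz": 0},
    {"x": 0,"y": 0,"z": 0,"rx": 0,"ry": 0,"rz": 0},
    {"x": 0,"y": 0,"z": 0,"rx": 0,"ry": 0,"rz": 0},
    {"x": 0,"y": 0,"z": 0,"rx": 0,"ry": 0,"rz": 0},
    {"x": 0,"y": 0,"z": 0,"rx": 0,"ry": 0,"rz": 0},
    {"x": 0,"y": 0,"z": 0,"rx": 0,"ry": 0,"rz": 0},
  ],
)

```text
t: 17.9
eef_pos: [486.8, -224.0, 161.9]
tcp_rot: [3.141, 0.001, 1.81]
ft_force: [0.1, -0.6, 5.9]
opening: 0.205
grip_force: 30.0
```

Request:
step_arm(
  plan=[
    {"x": 0,"y": 0,"z": -0.3,"rx": 0,"ry": 0,"rz": 0},
    {"x": 0,"y": 0,"z": -0.5,"rx": 0,"ry": 0,"rz": 0},
    {"x": 0,"y": 0,"z": -0.6,"rx": 0,"ry": 0,"rz": 0},
    {"x": 0,"y": 0,"z": -0.7,"rx": 0,"ry": 0,"rz": 0},
    {"x": 0,"y": 0,"z": -0.7,"rx": 0,"ry": 0,"rz": 0},
    {"x": 0,"y": 0,"z": -0.7,"rx": 0,"ry": 0,"rz": 0},
    {"x": 0,"y": 0,"z": -0.6,"rx": 0,"ry": 0,"rz": 0},
    {"x": 0,"y": 0,"z": -0.5,"rx": 0,"ry": 0,"rz": 0},
    {"x": 0,"y": 0,"z": -0.3,"rx": 0,"ry": 0,"rz": 0},
    {"x": 0,"y": 0,"z": 0,"rx": 0,"ry": 0,"rz": 0},
  ],
)

```text
t: 18.73
eef_pos: [486.8, -224.0, 285.5]
tcp_rot: [3.14, 0.001, 1.81]
ft_force: [0.3, -0.5, -2.1]
opening: 0.204
grip_force: 30.0
```

```bash
python3 - <<'E'
from h import *
s=state(); print(s['tcp_rot'],s['eef_pos'])
e=np.array([np.cos(.242),np.sin(.242)]); C=np.array([477,312.7])
print(C-55*e)
go([*(C-55*e),s['eef_pos'][2]],1.81,26)
E
```

```text
[3.14019020e+00 1.47928640e-03 1.80982221e+00] [ 486.82124235 -224.00972616  285.52165326]
[423.6026655  299.51953459]
total xyz [20.94  2.5  -0.03] rot [ 0.01  0.01 -0.  ] /row [ 0.806  0.096 -0.001] [ 0.001  0.001 -0.   ]
```

Request:
step_arm(
  plan=[
    {"x": 0.3,"y": 0.04,"z": 0,"rx": 0,"ry": 0,"rz": 0},
    {"x": 0.5,"y": 0.06,"z": 0,"rx": 0,"ry": 0,"rz": 0},
    {"x": 0.8,"y": 0.095,"z": 0,"rx": 0,"ry": 0,"rz": 0},
    {"x": 0.8,"y": 0.095,"z": 0,"rx": 0,"ry": 0,"rz": 0},
    {"x": 0.8,"y": 0.095,"z": 0,"rx": 0,"ry": 0,"rz": 0},
    {"x": 0.8,"y": 0.095,"z": 0,"rx": 0,"ry": 0,"rz": 0},
    {"x": 0.8,"y": 0.095,"z": 0,"rx": 0,"ry": 0,"rz": 0},
    {"x": 0.8,"y": 0.095,"z": 0,"rx": 0,"ry": 0,"rz": 0},
    {"x": 0.8,"y": 0.095,"z": 0,"rx": 0,"ry": 0,"rz": 0},
    {"x": 0.8,"y": 0.095,"z": 0,"rx": 0,"ry": 0,"rz": 0},
  ],
)

```text
t: 19.57
eef_pos: [463.8, -42.0, 283.3]
tcp_rot: [-3.14, -0.001, 1.81]
ft_force: [1.1, -0.2, -0.6]
opening: 0.204
grip_force: 30.0
```

Request:
step_arm(
  plan=[
    {"x": 0.8,"y": 0.095,"z": 0,"rx": 0,"ry": 0,"rz": 0},
    {"x": 0.8,"y": 0.095,"z": 0,"rx": 0,"ry": 0,"rz": 0},
    {"x": 0.8,"y": 0.095,"z": 0,"rx": 0,"ry": 0,"rz": 0},
    {"x": 0.8,"y": 0.095,"z": 0,"rx": 0,"ry": 0,"rz": 0},
    {"x": 0.8,"y": 0.095,"z": 0,"rx": 0,"ry": 0,"rz": 0},
    {"x": 0.8,"y": 0.095,"z": 0,"rx": 0,"ry": 0,"rz": 0},
    {"x": 0.8,"y": 0.095,"z": 0,"rx": 0,"ry": 0,"rz": 0},
    {"x": 0.8,"y": 0.095,"z": 0,"rx": 0,"ry": 0,"rz": 0},
    {"x": 0.8,"y": 0.095,"z": 0,"rx": 0,"ry": 0,"rz": 0},
    {"x": 0.8,"y": 0.095,"z": 0,"rx": 0,"ry": 0,"rz": 0},
  ],
)

```text
t: 20.4
eef_pos: [439.2, 157.6, 283.3]
tcp_rot: [-3.14, -0.0, 1.81]
ft_force: [-0.2, 0.5, 0.2]
opening: 0.205
grip_force: 30.0
```

Request:
step_arm(
  plan=[
    {"x": 0.8,"y": 0.095,"z": 0,"rx": 0,"ry": 0,"rz": 0},
    {"x": 0.8,"y": 0.095,"z": 0,"rx": 0,"ry": 0,"rz": 0},
    {"x": 0.8,"y": 0.095,"z": 0,"rx": 0,"ry": 0,"rz": 0},
    {"x": 0.8,"y": 0.095,"z": 0,"rx": 0,"ry": 0,"rz": 0},
    {"x": 0.8,"y": 0.095,"z": 0,"rx": 0,"ry": 0,"rz": 0},
    {"x": 0.8,"y": 0.095,"z": 0,"rx": 0,"ry": 0,"rz": 0},
    {"x": 0.6,"y": 0.07,"z": 0,"rx": 0,"ry": 0,"rz": 0},
    {"x": 0.34,"y": 0.04,"z": 0,"rx": 0,"ry": 0,"rz": 0},
    {"x": 0,"y": 0,"z": 0,"rx": 0,"ry": 0,"rz": 0},
    {"x": 0,"y": 0,"z": 0,"rx": 0,"ry": 0,"rz": 0},
  ],
)

```text
t: 21.23
eef_pos: [422.5, 299.5, 283.6]
tcp_rot: [-3.141, 0.001, 1.811]
ft_force: [0.5, 0.0, -0.5]
opening: 0.207
grip_force: 30.0
```

```bash
python3 - <<'E'
from h import *
s=state(); print(s['tcp_rot'],s['eef_pos'],s['ft_force'])
e=np.array([np.cos(.242),np.sin(.242)]); C=np.array([477,312.7])
# brush tip = tcp-159.3 ; want neck(122) at 163 -> tip 41 -> tcp 200
go([*(C-55*e),200.5],1.81,1)
E
```

```text
[-3.14050084e+00  5.37263321e-04  1.81091216e+00] [422.4712445  299.47548983 283.55096839] [ 0.48773312  0.00810927 -0.47711628]
total xyz [-0.01  0.05  3.32] rot [-0.01  0.01  0.01] /row [-0.007  0.048  3.322] [-0.011  0.005  0.009]
```

Request:
step_arm(
  plan=[
    {"x": 0,"y": 0,"z": 0.3,"rx": 0,"ry": 0,"rz": 0},
    {"x": 0,"y": 0,"z": 0.5,"rx": 0,"ry": 0,"rz": 0},
    {"x": 0,"y": 0,"z": 0.6,"rx": 0,"ry": 0,"rz": 0},
    {"x": 0,"y": 0,"z": 0.6,"rx": 0,"ry": 0,"rz": 0},
    {"x": 0,"y": 0,"z": 0.6,"rx": 0,"ry": 0,"rz": 0},
    {"x": 0,"y": 0,"z": 0.4,"rx": 0,"ry": 0,"rz": 0},
    {"x": 0,"y": 0,"z": 0.22,"rx": 0,"ry": 0,"rz": 0},
    {"x": 0,"y": 0,"z": 0.1,"rx": 0,"ry": 0,"rz": 0},
    {"x": 0,"y": 0,"z": 0,"rx": 0,"ry": 0,"rz": 0},
    {"x": 0,"y": 0,"z": 0,"rx": 0,"ry": 0,"rz": 0},
  ],
)

```text
t: 22.07
eef_pos: [423.4, 299.5, 201.5]
tcp_rot: [3.141, -0.0, 1.81]
ft_force: [0.1, 0.2, 0.2]
opening: 0.204
grip_force: 30.0
```

```bash
python3 - <<'E'
from h import *
s=state(); print(s['tcp_rot'],s['eef_pos'],s['ft_force'])
p=s['eef_pos']; c=cam('scene'); u,v=proj(c,[450,306,130]); u0,v0=int(u)-60,int(v)-50; print(u0,v0)
cv2.imwrite('pics/c1.png',cv2.resize(c['image'][v0:v0+100,u0:u0+120,::-1],(720,600),interpolation=cv2.INTER_CUBIC))
q=lambda X:((proj(c,X)-[u0,v0]+.5)*6-.5).round().tolist()
print([q(p+[0,0,-159.2+h]) for h in (0,72,122,130,178)],q([477,312.7,165]),q([477,312.7,10]))
E
```

```text
[ 3.14092810e+00 -1.04832734e-04  1.80956829e+00] [423.39364252 299.45833472 201.53927666] [0.08853146 0.23427381 0.1820065 ]
181 260
[[474.0, 492.0], [463.0, 358.0], [455.0, 252.0], [453.0, 234.0], [444.0, 120.0]] [260.0, 207.0] [310.0, 505.0]
```

View pics/c1.png

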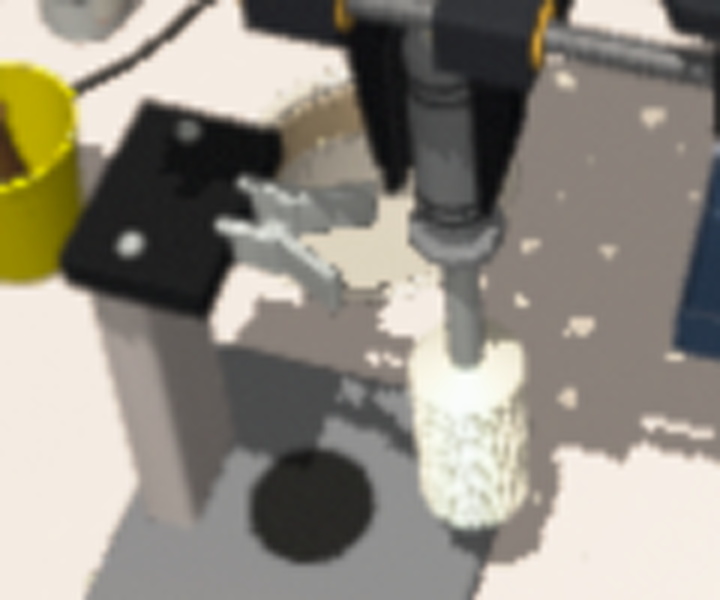

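The collar is at (455,245) above jaw height, the neck is level with the jaws, the mouth lips are at (375,205) and (335,300), and the plate's disc at (311,505) is where predicted. I press in.

Request:
step_arm(
  plan=[
    {"x": 0,"y": 0.15,"z": 0,"rx": 0,"ry": 0,"rz": 0},
    {"x": 0,"y": 0.2,"z": 0,"rx": 0,"ry": 0,"rz": 0},
    {"x": 0,"y": 0.2,"z": 0,"rx": 0,"ry": 0,"rz": 0},
    {"x": 0,"y": 0.2,"z": 0,"rx": 0,"ry": 0,"rz": 0},
    {"x": 0,"y": 0.2,"z": 0,"rx": 0,"ry": 0,"rz": 0},
    {"x": 0,"y": 0.2,"z": 0,"rx": 0,"ry": 0,"rz": 0},
    {"x": 0,"y": 0.2,"z": 0,"rx": 0,"ry": 0,"rz": 0},
    {"x": 0,"y": 0.2,"z": 0,"rx": 0,"ry": 0,"rz": 0},
    {"x": 0,"y": 0.1,"z": 0,"rx": 0,"ry": 0,"rz": 0},
    {"x": 0,"y": 0,"z": 0,"rx": 0,"ry": 0,"rz": 0},
  ],
)

```text
t: 22.95
eef_pos: [463.7, 309.3, 201.0]
tcp_rot: [3.142, 0.0, 1.81]
ft_force: [0.4, -0.3, -1.7]
opening: 0.205
grip_force: 30.0
```

Request:
step_arm(
  plan=[
    {"x": 0,"y": 0.08,"z": 0,"rx": 0,"ry": 0,"rz": 0},
    {"x": 0,"y": 0.08,"z": 0,"rx": 0,"ry": 0,"rz": 0},
    {"x": 0,"y": 0.08,"z": 0,"rx": 0,"ry": 0,"rz": 0},
    {"x": 0,"y": 0.08,"z": 0,"rx": 0,"ry": 0,"rz": 0},
    {"x": 0,"y": 0.08,"z": 0,"rx": 0,"ry": 0,"rz": 0},
    {"x": 0,"y": 0.08,"z": 0,"rx": 0,"ry": 0,"rz": 0},
    {"x": 0,"y": 0.06,"z": 0,"rx": 0,"ry": 0,"rz": 0},
    {"x": 0,"y": 0,"z": 0,"rx": 0,"ry": 0,"rz": 0},
    {"x": 0,"y": 0,"z": 0,"rx": 0,"ry": 0,"rz": 0},
    {"x": 0,"y": 0,"z": 0,"rx": 0,"ry": 0,"rz": 0},
  ],
)

```text
t: 23.78
eef_pos: [476.8, 312.6, 201.3]
tcp_rot: [3.14, -0.0, 1.81]
ft_force: [2.1, 0.6, -0.7]
opening: 0.204
grip_force: 30.0
```

```bash
python3 - <<'E'
from h import *
s=state(); print(s['tcp_rot'],s['eef_pos'],s['ft_force'],s['moment'])
p=s['eef_pos']; c=cam('scene'); u0,v0=181,260
cv2.imwrite('pics/c2.png',cv2.resize(c['image'][v0:v0+100,u0:u0+120,::-1],(720,600),interpolation=cv2.INTER_CUBIC))
e=np.array([np.cos(.242),np.sin(.242)]); print((p[:2]-[477,312.7])@e,(p[:2]-[477,312.7])@[-e[1],e[0]])
E
```

```text
[ 3.14019407e+00 -1.02833044e-04  1.80974739e+00] [476.83236831 312.58291221 201.27155313] [ 2.11907768  0.58022477 -0.72876005] [ 0.17083281 -0.67703946 -0.01810758]
-0.1908064876619079 -0.07350385706828136
```

View pics/c2.png

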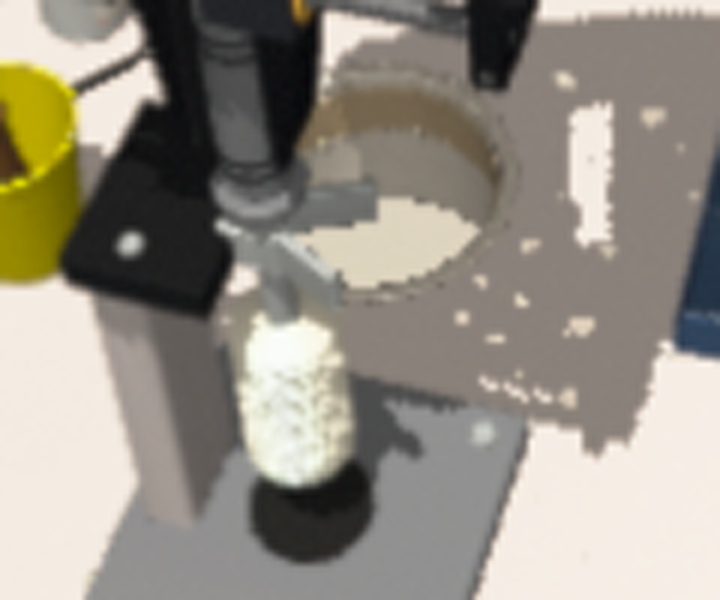

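The brush is between the jaws with its collar above them. The clip pulls it inward (+2 N along x), so it has gone past the lips. I press slightly further to seat it.

Request:
step_arm(
  plan=[
    {"x": 0,"y": 0.04,"z": 0,"rx": 0,"ry": 0,"rz": 0},
    {"x": 0,"y": 0.04,"z": 0,"rx": 0,"ry": 0,"rz": 0},
    {"x": 0,"y": 0,"z": 0.05,"rx": 0,"ry": 0,"rz": 0},
    {"x": 0,"y": 0,"z": 0.05,"rx": 0,"ry": 0,"rz": 0},
    {"x": 0,"y": 0,"z": 0.05,"rx": 0,"ry": 0,"rz": 0},
    {"x": 0,"y": 0,"z": 0,"rx": 0,"ry": 0,"rz": 0},
    {"x": 0,"y": 0,"z": 0,"rx": 0,"ry": 0,"rz": 0},
    {"x": 0,"y": 0,"z": 0,"rx": 0,"ry": 0,"rz": 0},
    {"x": 0,"y": 0,"z": 0,"rx": 0,"ry": 0,"rz": 0},
    {"x": 0,"y": 0,"z": 0,"rx": 0,"ry": 0,"rz": 0},
  ],
)

```text
t: 24.67
eef_pos: [478.0, 312.8, 197.1]
tcp_rot: [-3.141, 0.0, 1.81]
ft_force: [-3.5, -0.3, -2.8]
opening: 0.212
grip_force: 30.0
```

Seated against the back at −3.5 N. I ease off a little and let go.

Request:
step_arm(
  plan=[
    {"x": 0,"y": -0.03,"z": 0,"rx": 0,"ry": 0,"rz": 0},
    {"x": 0,"y": 0,"z": 0,"rx": 0,"ry": 0,"rz": 0},
    {"x": 0,"y": 0,"z": 0,"rx": 0,"ry": 0,"rz": 0},
    {"x": 0,"y": 0,"z": 0,"rx": 0,"ry": 0,"rz": 0},
    {"x": 0,"y": 0,"z": 0,"rx": 0,"ry": 0,"rz": 0},
    {"x": 0,"y": 0,"z": 0,"rx": 0,"ry": 0,"rz": 0},
    {"x": 0,"y": 0,"z": 0,"rx": 0,"ry": 0,"rz": 0},
    {"x": 0,"y": 0,"z": 0,"rx": 0,"ry": 0,"rz": 0},
    {"x": 0,"y": 0,"z": 0,"rx": 0,"ry": 0,"rz": 0},
    {"x": 0,"y": 0,"z": 0,"rx": 0,"ry": 0,"rz": 0},
  ],
)

```text
t: 25.5
eef_pos: [477.7, 312.8, 197.4]
tcp_rot: [3.141, 0.0, 1.81]
ft_force: [-0.0, 1.3, -0.5]
opening: 0.203
grip_force: 30.0
```

Request:
step_arm(
  plan=[
    {"x": 0,"y": 0,"z": 0,"rx": 0,"ry": 0,"rz": 0},
    {"x": 0,"y": 0,"z": 0,"rx": 0,"ry": 0,"rz": 0},
    {"x": 0,"y": 0,"z": 0,"rx": 0,"ry": 0,"rz": 0},
    {"x": 0,"y": 0,"z": 0,"rx": 0,"ry": 0,"rz": 0},
    {"x": 0,"y": 0,"z": 0,"rx": 0,"ry": 0,"rz": 0},
    {"x": 0,"y": 0,"z": 0,"rx": 0,"ry": 0,"rz": 0},
    {"x": 0,"y": 0,"z": 0,"rx": 0,"ry": 0,"rz": 0},
    {"x": 0,"y": 0,"z": 0,"rx": 0,"ry": 0,"rz": 0},
    {"x": 0,"y": 0,"z": 0,"rx": 0,"ry": 0,"rz": 0},
    {"x": 0,"y": 0,"z": 0,"rx": 0,"ry": 0,"rz": 0},
  ],
  jaw=-1,
)

```text
t: 26.33
eef_pos: [477.5, 312.7, 197.3]
tcp_rot: [-3.142, 0.0, 1.81]
ft_force: [-0.5, 1.5, -0.3]
opening: 0.851
grip_force: 0.0
```

Request:
step_arm(
  plan=[
    {"x": 0,"y": 0,"z": 0,"rx": 0,"ry": 0,"rz": 0},
    {"x": 0,"y": 0,"z": 0,"rx": 0,"ry": 0,"rz": 0},
    {"x": 0,"y": 0,"z": -0.4,"rx": 0,"ry": 0,"rz": 0},
    {"x": 0,"y": 0,"z": -0.6,"rx": 0,"ry": 0,"rz": 0},
    {"x": 0,"y": 0,"z": -0.6,"rx": 0,"ry": 0,"rz": 0},
    {"x": 0,"y": 0,"z": -0.6,"rx": 0,"ry": 0,"rz": 0},
    {"x": 0,"y": 0,"z": -0.6,"rx": 0,"ry": 0,"rz": 0},
    {"x": 0,"y": 0,"z": -0.6,"rx": 0,"ry": 0,"rz": 0},
    {"x": 0,"y": 0,"z": -0.6,"rx": 0,"ry": 0,"rz": 0},
    {"x": 0,"y": 0,"z": -0.3,"rx": 0,"ry": 0,"rz": 0},
  ],
)

```text
t: 27.17
eef_pos: [477.8, 312.9, 307.4]
tcp_rot: [3.139, -0.001, 1.81]
ft_force: [0.1, 0.1, -0.2]
opening: 0.997
grip_force: 0.0
```

```bash
python3 - <<'E'
from h import *
s=state(); print(s['eef_pos'],s['ft_force'],s['opening'])
c=cam('scene'); cv2.imwrite('pics/d.png',cv2.resize(c['image'][100:400,130:530,::-1],(800,600),interpolation=cv2.INTER_CUBIC))
E
```

```text
[477.82342029 312.90409089 307.3931668 ] [ 0.10136772  0.05219382 -0.22503362] 0.9972533495643348
```

View pics/d.png

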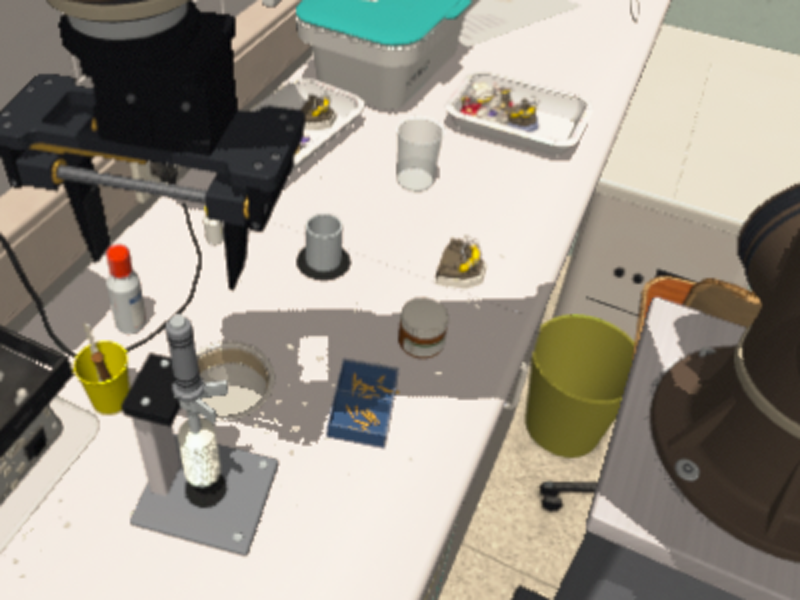

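The brush hangs upright in the clip at (190,400), the gripper is clear, the beaker stands at (417,155) and the bystanders are untouched. I hand it in.

```bash
python3 -c "
from cell import *
print(job_done())"
```

```text
the job is handed in; nothing more can be done
None
```

The job is handed in at about 27 s of the 61 s allowed: the brush touched the beaker floor three times, drawn up to about the rim between strokes, and now hangs upright, bristles down, in the clip with the gripper clear; the beaker and the other things look unmoved in the last picture.

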